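Index the stock carousel and load the next carton

ROBOT

A 7-joint arm with a two-finger parallel gripper is mounted at the origin on the work surface. World frame = base frame: x ahead of the robot, y to its left, z up, the work surface at z = 0. Lengths are in m, angles in rad, forces in N, time in s.
With the tool pointing down it reaches from about 0.425 to 0.875 m from the base axis. Payload 4.7 kg.
Tool frame: the origin (TCP) lies at the very end of the fingers, on their centre line; the grasp point (between the pads) lies 19 mm behind it; z points along the fingers, y is the line along which they close (so a half turn about z gives the same grasp; the last joint's range is limited). The gripper opens to 87 mm and grips with 3 to 60 N. Pads are 19 mm wide; open, the fingers measure 117 mm over their backs; the gripper's body (75 mm by 190 mm) begins 51 mm behind the grasp point.
Start: joints at [-1.317, 0.321, -0.07, 1.45, 0.023, 1.371, -0.057], TCP at [0.154, 0.631, 0.223] pointing down, gripper open.
Joint ranges: [-2.86, 2.86], [-0.3, 2.09], [-1.38, 1.24], [0.06, 2.45], [-1.56, 4.7], [0.09, 2.05], [-2.69, 2.69]. Speed limits (rad/s): [2.57, 2.57, 3.14, 3.14, 3.14, 3.14, 3.14].

INTERFACE

Orientations are given as a rotation vector (axis times angle).
In Python, from bench import get_state, get_image, get_calibration, close_job gives the robot as it stands.
- The arm moves only by the shell command python3 -m crank 'ROWS' [FORCE]. ROWS is JSON, a list of rows, each a list of 5 numbers: the opening, from 0 (shut) to 1 (fully open), then the shift along the world's x, y, z in units of 0.2 m (1.0 is 0.2 m), then the turn about the world's z in units of 2 pi rad (1.0 is 2 pi rad). A call has 1 to 5 rows; each row is the pose to reach, as a shift and turn from the pose commanded when the call began, turning the shorter way round; what a row does not reach only later rows make up. A row lasts 1/8 s, in which the tool goes at most 62.5 mm and 10.7 degrees, less where a joint would pass 70% of its speed; a pose out of reach is approached as far as the arm can. A call with a number of a shift or a turn outside -1 to 1 is refused whole. A call with a gripper value outside its range is refused whole. The fingers move at their own pace and stop on an object; FORCE is the grip in N (left out, the last holds). Time passes only in rows, so rows that repeat a pose let the fingers close. It gives the time, the measured TCP pose, the force, the opening and the grip force at its end, in the units of the state.
- get_state(): the state, without advancing time (a new reading comes with each control period).
- get_image(name): name is "side" or "top" or "wrist"; returns the picture (384x512x3 uint8, red, green, blue); there is no depth.
- get_calibration(name): a dict with "fovy" (degrees; the focal length in pixels is half the picture's height over the tangent of half this angle, whatever the lens; pixels are square), "cx", "cy" (the principal point, pixels), "k1" (the pictures are not rectified: a ray, as slopes to the right and down, at radius r is drawn at 1 + k1 r^2 times it, then the intrinsics apply), "R" (3x3) and "t" (3): a world point X has camera coordinates R X + t. Camera axes: x right, y down, z forward; pixel columns grow to the right and rows downward; lengths in m; the calibration is good to about 2 mm. A picture is of the moment at which its call begins: read the wrist's pose just before it. get_calibration takes no time and is no camera call; for the wrist camera it gives the pose at the moment of the call.
- close_job(): hands the job in; it is judged then, once.
The state is a dict: "time": time; "joint_positions": joint angles; "qd": joint speeds; "joint_torque": joint torques, N m; "position": TCP position; "tool_rot": TCP orientation; "ft_force": force on the tool from outside, world axes, zero at the start; "torque": the same for the moment, N m; "grip_width": opening from 0.0 (shut) to 1.0 (fully open); "grip_force": force on a finger pad.
Only numpy, scipy, OpenCV 4.12 (cv2) and the standard library are available. Lean on these libraries where they do the work, as an engineer would, in place of code of your own. Each camera call takes 0.05 s, during which the arm holds its last target. There are 200 camera calls.

TASK

One of the four bays of the bench-top stock carousel is empty. With a closed fingertip push on one of its upright divider arms and turn the carousel until the empty bay squarely faces the mouth of the loading lane, and only then push the waiting carton along the lane into that bay until it stops against the round hub, and take the finger away. Only push, never pick anything up or tip it over; the stored cartons stay in their bays and the bottle, the tape ring and the cup are left alone.

Things in the scene. Friction and masses are not known exactly. Their poses are not given: they have to be found in the camera images.
- carousel: grey disc, radius 140 mm, upper face 30 mm above the bench, turning both ways without stops about a vertical axis; stiff friction (0.35 N m) keeps it where it is left. Origin on the axis at bench height, z up, x axis along the middle of the EMPTY bay. Hub: radius 40 mm, top 92 mm. Four upright arms 6 mm thick, radius 38 to 138 mm, top 100 mm above the bench, at 45, 135, 225, 315 degrees from x
- bay_mouth (a point): middle of the empty bay's outer edge, on the disc's rim: 140 mm from the axis, 31 mm above the bench, turns with the carousel
- station: fixed base under carousel and lane: round dark plate, radius 145 mm, 10 mm thick, origin on the carousel's axis at bench height, z up, x axis out along the middle of the lane. Lane: aluminium trough from 143 to 323 mm along that axis, floor 31 mm above the bench, 62 mm wide inside, side walls' tops 45 mm above the bench, both ends open
- lane_mouth (a point): the place at the disc's rim where the lane opens onto the carousel: 140 mm from the axis along the station's x axis, 31 mm above the bench; the empty bay faces the lane when bay_mouth lies here
- carton: 70 x 50 x 40 mm closed carton (long side = its x axis), 100 to 240 g; origin at the centre of its underside; it waits in the lane with its long side along the lane, its centre 193 to 228 mm from the carousel's axis, its top 71 mm above the bench. Against the hub its centre is 75 mm from the axis
- bay1 (a point): point on the disc (30 mm above the bench) in the middle of the filled bay at 90 degrees from the carousel's x axis, 85 mm from the axis; turns with it
- bay2 (a point): point on the disc (30 mm above the bench) in the middle of the filled bay at 180 degrees from the carousel's x axis, 85 mm from the axis; turns with it
- bay3 (a point): point on the disc (30 mm above the bench) in the middle of the filled bay at 270 degrees from the carousel's x axis, 85 mm from the axis; turns with it
- stored1: 70 x 50 x 40 mm closed carton (long side = its x axis), 100 to 240 g; origin at the centre of its underside; lies loose on the disc in the bay of bay1, top 70 mm above the bench
- stored2: 70 x 50 x 40 mm closed carton (long side = its x axis), 100 to 240 g; origin at the centre of its underside; lies loose on the disc in the bay of bay2, top 70 mm above the bench
- stored3: 70 x 50 x 40 mm closed carton (long side = its x axis), 100 to 240 g; origin at the centre of its underside; lies loose on the disc in the bay of bay3, top 70 mm above the bench
- bottle: bystander: white bottle, radius 30 mm, 150 mm high, origin under its centre, standing on the bench to the right of the carousel
- tape: bystander: clear ring of tape, outer radius 42 mm, 48 mm high, origin under its centre, lying flat beyond the carousel
- cup: bystander: black plastic cup, radius 38 mm, 90 mm high, origin under its centre, standing on the bench to the left, nearer the robot
Mind the look-alikes: they are no part of the job. Leave any pink look-alike of the stored3 alone.

How it is judged:
By the outcome, as a careful person would: the job done as asked, in the order asked, and still so for the second after the job is handed in, with the robot touching nothing.
It also fails if it takes over 61 s, if anything falls off the work surface, if the arm or the gripper's body presses on something with over 40 N, if the wrist force passes 120 N, or if a joint passes its speed limit or range.

## Working session

There is one attempt and no reset: what is moved stays moved. The work goes in short steps, Python scripts to look and compute and a shell command to move; the robot and the scene stay as the last step left them, time stands still between calls to the robot, and variables do not carry over. Pictures are saved under pics/ and viewed, at most 10 in all, crops included, and the job is handed in when it is done.

```bash
mkdir -p pics; ls; cat > h.py <<'E'
import numpy as np, cv2
from bench import *
def ray(c,u,v):
    f=192/np.tan(np.radians(c['fovy'])/2)
    d=np.array([(u-c['cx'])/f,(v-c['cy'])/f]); s=d.copy()
    for _ in range(30): s=d/(1+c['k1']*(s@s))
    R=np.array(c['R']); t=np.array(c['t'])
    return -R.T@t, R.T@np.array([s[0],s[1],1])
def onz(c,u,v,z):
    o,d=ray(c,u,v); return o+d*(z-o[2])/d[2]
def proj(c,X):
    f=192/np.tan(np.radians(c['fovy'])/2)
    p=np.array(c['R'])@np.array(X)+np.array(c['t']); s=p[:2]/p[2]
    s=s*(1+c['k1']*(s@s)); return s[0]*f+c['cx'], s[1]*f+c['cy']
def save(n,im): cv2.imwrite('pics/'+n,cv2.cvtColor(im,cv2.COLOR_RGB2BGR))
E
python3 - <<'E'
from h import *
a=get_image('top');b=get_image('side')
np.save('top.npy',a);np.save('side.npy',b)
save('top0.png',a);save('side0.png',b)
s=get_state();print(s)
for n in('top','side'):
    c=get_calibration(n);print(n,c, [onz(c,u,v,0.03).round(3).tolist() for u,v in((0,0),(511,0),(0,383),(511,383),(256,192))])
E
```

```text
pics
{'time': 0.1, 'joint_positions': array([-1.31686528,  0.32174832, -0.07009207,  1.45154543,  0.022588  ,
        1.37081723, -0.05687543]), 'qd': array([-2.00287462e-03, -7.53694307e-04, -2.00712350e-03, -1.37228438e-03,
       -2.09112421e-03,  9.11885762e-04,  3.37351863e-06]), 'joint_torque': array([-8.78850242e-04, -4.92571342e+01, -4.06388249e-01, -3.13399386e+01,
       -6.43173675e-02,  3.93753732e-02,  5.40363010e-05]), 'position': array([0.15432016, 0.63090109, 0.22157511]), 'tool_rot': array([-3.75719458e-01, -3.11891490e+00,  2.71225367e-03]), 'ft_force': array([-0.00292999,  0.82424122, -0.16097469]), 'torque': array([-0.00738611,  0.00299458, -0.00269037]), 'grip_force': 0.0, 'grip_width': 0.9990638364536784}
top {'fovy': 45.08433971296672, 'cx': 258.8973149153659, 'cy': 184.08374789562194, 'k1': -0.04543867197737125, 'R': array([[-0.01212365, -0.99979491,  0.01622198],
       [-0.99476427,  0.01041312, -0.10166427],
       [ 0.10147449, -0.01736958, -0.9946865 ]]), 't': array([-0.01751513,  0.54305797,  1.48415519])} [[1.19, 0.862, 0.03], [1.184, -0.917, 0.03], [-0.083, 0.805, 0.03], [-0.111, -0.829, 0.03], [0.517, -0.014, 0.03]]
side {'fovy': 53.255863238531845, 'cx': 258.5525470768137, 'cy': 193.45981245475812, 'k1': -0.10812750141405801, 'R': array([[ 0.90060587, -0.43448576,  0.01145417],
       [-0.21890416, -0.47619828, -0.85165496],
       [ 0.3754864 ,  0.76449809, -0.52397771]]), 't': array([-0.4884524 ,  0.18116984,  1.10222561])} [[-2.054, 15.584, 0.03], [19.047, 10.823, 0.03], [-0.228, -0.381, 0.03], [0.722, -0.83, 0.03], [0.569, 0.076, 0.03]]
```

View pics/top0.png

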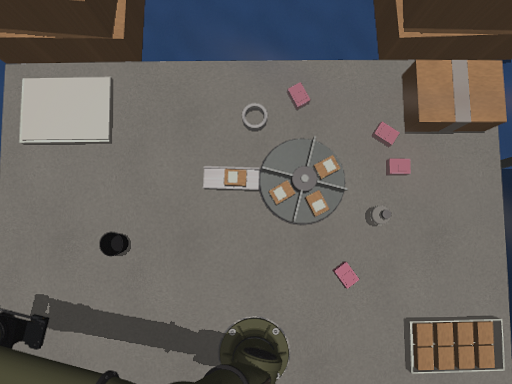

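View pics/side0.png

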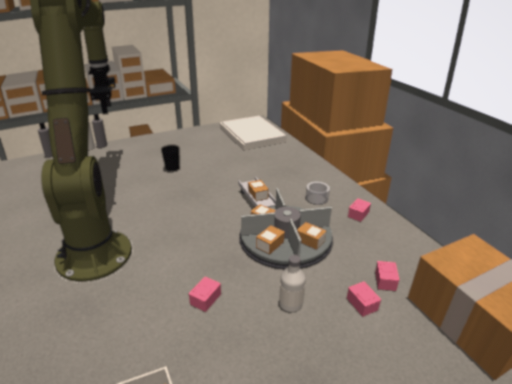

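The top view shows the carousel at about (304,179) and the lane to its left (204–260, 178), with the carton at (235,177). The stored cartons are at (327,166), (317,204) and (282,192). The empty bay is at upper left, between the arm tips at (315,137) and (262,170). The pink blocks at (299,95), (387,133), (399,166) and (346,274) are look-alikes lying on the bench. They aren't white/brown cartons on the disc, so I'll leave them alone. Next I'll confirm this in an enlarged crop and measure.

```bash
python3 - <<'E'
from h import *
a=np.load('top.npy');c=get_calibration('top')
cr=a[125:235,195:355]; save('crop0.png',cv2.resize(cr,None,fx=5,fy=5,interpolation=cv2.INTER_CUBIC))
for n,u,v,z in(('disc',303,180,.03),('hub',305,178.5,.092),('arm up',315,137.5,.1),('right',347,188,.1),('down',295,221,.1),('left',262,170,.1),('carton',235,177,.071),('laneL',204,178,.045),('bottle',379,214,.1),('tape',255,117,.048),('cup',115,244,.09)):
    print(n,onz(c,u,v,z).round(3))
E
```

```text
disc [ 0.555 -0.168  0.03 ]
hub [ 0.552 -0.167  0.092]
arm up [ 0.681 -0.201  0.1  ]
right [ 0.52  -0.297  0.1  ]
down [ 0.42  -0.133  0.1  ]
left [ 0.58  -0.033  0.1  ]
carton [0.562 0.053 0.071]
laneL [0.563 0.154 0.045]
bottle [ 0.438 -0.395  0.1  ]
tape [ 0.762 -0.013  0.048]
cup [0.355 0.425 0.09 ]
```

View pics/crop0.png

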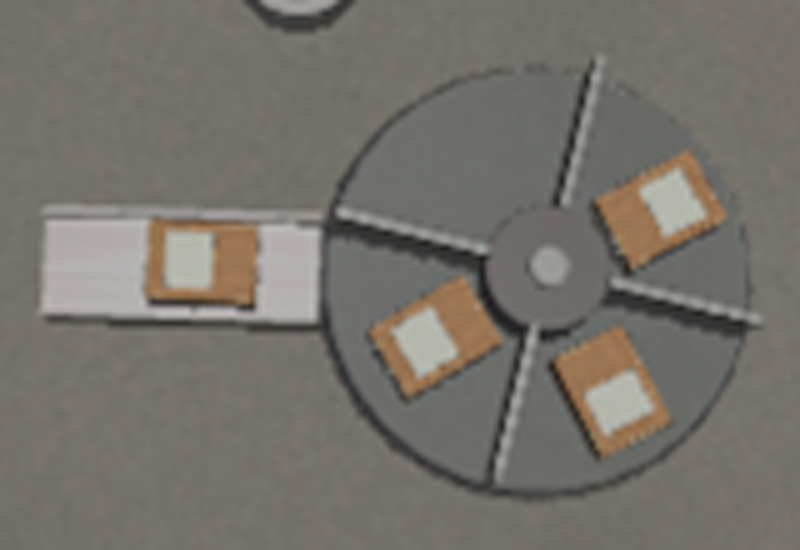

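The crop confirms it. The bay with no carton is at upper left, and the waiting carton is at crop (203,262). The lane's walls run from crop (43,207/317) to (325,218/325). Arm tips are at crop (600,60), (757,320), (500,480) and (338,213).

```bash
python3 - <<'E'
from h import *
c=get_calibration('top')
P=lambda x,y,z: onz(c,195+x/5-.4,125+y/5-.4,z)
tips={n:P(x,y,.1) for n,x,y in(('up',599,60),('right',757,320),('down',498,478),('left',338,212))}
l0=(P(43,207,.045)+P(43,317,.045))/2; l1=(P(322,218,.045)+P(322,325,.045))/2
o=sum(tips.values())/4; print('axis tips',o,'hub',P(548,266,.092))
for n,t in tips.items(): d=t-o; print(n,np.hypot(d[0],d[1]).round(4),np.degrees(np.arctan2(d[1],d[0])).round(1))
for q in(l0,l1): d=q-o; print('lane',q.round(3),np.hypot(d[0],d[1]).round(4),np.degrees(np.arctan2(d[1],d[0])).round(1))
d=l0-l1;print('lane dir',np.degrees(np.arctan2(d[1],d[0])), 'carton',P(202,262,.071))
print('ctr->start shift/0.2',(np.array([.601,-.066,.06])-get_state()['position'])/.2)
E
```

```text
axis tips [ 0.55341989 -0.16429591  0.1       ] hub [ 0.55462093 -0.16502903  0.092     ]
up 0.1354 -15.0
right 0.1346 -105.1
down 0.1357 165.5
left 0.1357 74.8
lane [0.566 0.156 0.045] 0.321 87.7
lane [ 0.558 -0.024  0.045] 0.1405 88.1
lane dir 87.44323995239044 carton [0.56183986 0.05277063 0.071     ]
ctr->start shift/0.2 [ 2.23339918 -3.48450547 -0.80787554]
```

```bash
python3 -m crank '[[0,0.2,-0.2,0,0],[0,0.4,-0.4,0,0],[0,0.6,-0.6,0,0],[0,0.8,-0.8,0,0],[0,1,-1,0,0]]' 10
```

```text
time: 0.72
position: [0.3554, 0.4297, 0.2222]
tool_rot: [-0.376, -3.119, 0.0]
ft_force: [1.5, 0.7, -0.2]
grip_width: 0.517
grip_force: 0.0
```

```bash
python3 -m crank '[[0,0.16,-0.2,0,0],[0,0.32,-0.4,0,0],[0,0.48,-0.6,0,0],[0,0.64,-0.8,0,0],[0,0.8,-1,0,0]]'; python3 -m crank '[[0,0.1,-0.2,0,0],[0,0.2,-0.4,0,0],[0,0.3,-0.6,0,0],[0,0.4,-0.8,0,0],[0,0.47,-1,0,0]]'
```

```text
time: 1.35
position: [0.515, 0.2299, 0.2223]
tool_rot: [-0.375, -3.119, 0.0]
ft_force: [0.1, 0.4, 0.3]
grip_width: 0.017
grip_force: 0.0
time: 1.98
position: [0.6088, 0.03, 0.2221]
tool_rot: [-0.376, -3.119, 0.0]
ft_force: [-0.3, -0.1, 0.9]
grip_width: 0.003
grip_force: 0.0
```

```bash
python3 -m crank '[[0,0,-0.25,0,0],[0,0,-0.5,0,0],[0,0,-0.5,-0.2,0],[0,0,-0.5,-0.35,0],[0,0,-0.5,-0.35,0]]'; python3 - <<'E'
from h import *
c=get_calibration('top');a=get_image('top');s=get_image('side')
print(get_state()['position'],get_state()['joint_positions'].round(2))
x=cv2.resize(a[125:235,195:355],(480,330),interpolation=cv2.INTER_CUBIC);y=cv2.resize(s[150:280,220:350],(320,330),interpolation=cv2.INTER_CUBIC)
save('c1.png',np.hstack([x,y]))
E
```

```text
time: 2.6
position: [0.6062, -0.0683, 0.1497]
tool_rot: [-0.375, -3.113, 0.001]
ft_force: [-0.4, -1.5, 0.3]
grip_width: 0.004
grip_force: 0.0
[ 0.6087042  -0.06849943  0.15318524] [-0.34  0.3   0.49  1.66 -0.15  1.22  1.52]
```

View pics/c1.png

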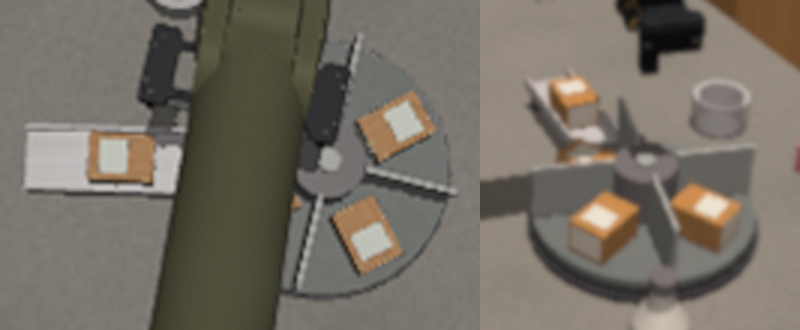

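The arm holds the closed finger above the empty bay, and the left divider is hidden beneath it. The stored cartons look unchanged. I'll turn the tool back 90° to gain wrist range, then lower it.

```bash
python3 -m crank '[[0,0,0,0,-0.029],[0,0,0,0,-0.058],[0,0,0,0,-0.087],[0,0,0,0,-0.116],[0,0,0,0,-0.14]]'; python3 -m crank '[[0,0,0,0,-0.029],[0,0,0,0,-0.058],[0,0,0,0,-0.087],[0,0,0,0,-0.11],[0,0,0,0,-0.11]]';  python3 -m crank '[[0,0,0,-0.15,0],[0,0,0,-0.3,0],[0,0,0,-0.4,0],[0,0,0,-0.46,0],[0,0,0,-0.46,0]]'; python3 - <<'E'
from h import *
print(get_state()['joint_positions'].round(2))
o=np.array([.554,-.1645]);r=.105
# finger centre for arm angle th, contact offset 18 mm
for th in range(75,139,6):
    t=np.radians(th);p=o+r*np.array([np.cos(t),np.sin(t)])+.018*np.array([np.sin(t),-np.cos(t)]);print(th,p.round(4),((p-[.6087,-.0685])/.2).round(3))
E
```

```text
time: 3.32
position: [0.6097, -0.0684, 0.1548]
tool_rot: [1.673, 2.656, 0.003]
ft_force: [0.5, -0.7, 0.1]
grip_width: -0.0
grip_force: 0.0
time: 3.95
position: [0.6095, -0.0683, 0.1543]
tool_rot: [2.468, 1.942, 0.003]
ft_force: [0.4, 0.7, -1.1]
grip_width: 0.008
grip_force: 0.0
time: 4.58
position: [0.6083, -0.0686, 0.0603]
tool_rot: [-2.47, -1.94, 0.001]
ft_force: [0.6, -0.1, 0.4]
grip_width: 0.004
grip_force: 0.0
[-0.5   0.44  0.7   1.75 -0.32  1.07  0.07]
75 [ 0.5986 -0.0677] [-0.051  0.004]
81 [ 0.5882 -0.0636] [-0.102  0.024]
87 [ 0.5775 -0.0606] [-0.156  0.04 ]
93 [ 0.5665 -0.0587] [-0.211  0.049]
99 [ 0.5554 -0.058 ] [-0.267  0.053]
105 [ 0.5442 -0.0584] [-0.322  0.05 ]
111 [ 0.5332 -0.06  ] [-0.378  0.042]
117 [ 0.5224 -0.0628] [-0.432  0.029]
123 [ 0.5119 -0.0666] [-0.484  0.009]
129 [ 0.5019 -0.0716] [-0.534 -0.015]
135 [ 0.4925 -0.0775] [-0.581 -0.045]
```

```bash
python3 -m crank '[[0,-0.051,0.004,0,0],[0,-0.102,0.024,0,0.0167],[0,-0.156,0.04,0,0.0333],[0,-0.211,0.049,0,0.05],[0,-0.267,0.053,0,0.0667]]'; python3 -m crank '[[0,-0.055,-0.003,0,0.0167],[0,-0.111,-0.011,0,0.0333],[0,-0.165,-0.024,0,0.05],[0,-0.217,-0.044,0,0.0667],[0,-0.235,-0.052,0,0.0667]]';python3 - <<'E'
from h import *
c=get_calibration('top');a=get_image('top');s=get_image('side');np.save('s2.npy',s)
print(get_state()['position'],get_state()['joint_positions'].round(2))
x=cv2.resize(a[125:235,195:355],(480,330),interpolation=cv2.INTER_CUBIC);y=cv2.resize(s[150:280,220:350],(320,330),interpolation=cv2.INTER_CUBIC)
save('c2.png',np.hstack([x,y]))
E
```

```text
time: 5.2
position: [0.5566, -0.0583, 0.0622]
tool_rot: [2.006, 2.412, 0.005]
ft_force: [4.5, -0.5, -1.4]
grip_width: 0.008
grip_force: 1.7
time: 5.82
position: [0.5093, -0.0686, 0.0621]
tool_rot: [1.468, 2.773, 0.004]
ft_force: [4.6, 0.8, -0.2]
grip_width: 0.008
grip_force: 1.7
[ 0.50879125 -0.06860629  0.06175436] [-0.47  0.19  0.6   1.99 -0.13  0.99  0.79]
```

View pics/c2.png

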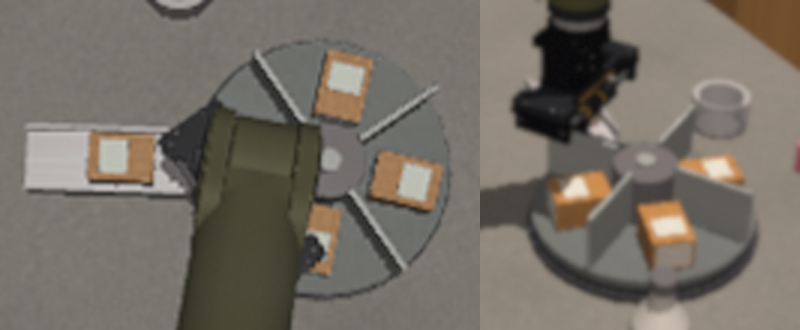

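The carousel has turned and the cartons are still in their bays. Arm tips are at crop (256,53), (437,88) and (404,268) at 3x scale.

```bash
cat > m.py <<'E'
from h import *
def ang(pts,s=3):
    c=get_calibration('top')
    for x,y in pts:
        d=onz(c,195+(x+.5)/s-.5,125+(y+.5)/s-.5,.1)[:2]-[.5537,-.1645]
        print(np.hypot(*d).round(4),(np.degrees(np.arctan2(d[1],d[0]))%90).round(1))
E
python3 -c "
from m import *
ang([(256,53),(437,88),(404,269)])
print('goal 42.7')"
```

```text
0.1352 33.3
0.1372 32.8
0.1373 33.2
goal 42.7
```

```bash
python3 -m crank '[[0,-0.027,-0.013,0,0.009],[0,-0.053,-0.028,0,0.018],[0,-0.077,-0.044,0,0.0267],[0,-0.077,-0.044,0,0.0267]]'; python3 - <<'E'
from h import *
a=get_image('top');s=get_image('side')
x=cv2.resize(a[125:235,195:355],(480,330),interpolation=cv2.INTER_CUBIC);y=cv2.resize(s[150:280,220:350],(320,330),interpolation=cv2.INTER_CUBIC)
save('c3.png',np.hstack([x,y]))
E
```

```text
time: 6.42
position: [0.4932, -0.0771, 0.0612]
tool_rot: [1.232, 2.889, 0.001]
ft_force: [3.1, 0.7, 1.3]
grip_width: 0.004
grip_force: 1.1
```

View pics/c3.png

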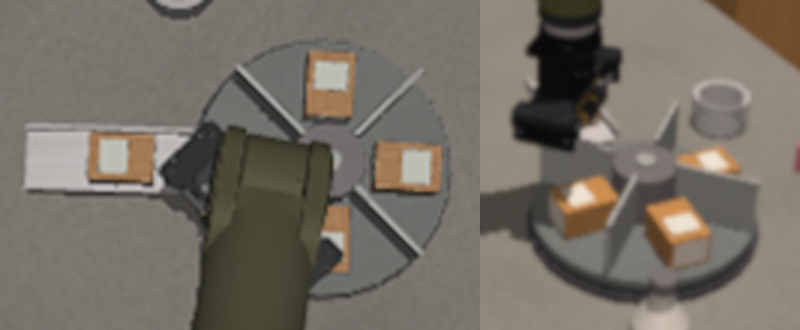

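Tips are now at (238,69), (422,71) and (420,254).

```bash
python3 -c "
from m import *
ang([(238,69),(422,71),(420,254)])"; python3 -m crank '[[0,0.04,0.035,0,0],[0,0.075,0.07,0,0],[0,0.075,0.07,0.2,0],[0,0.075,0.07,0.5,0],[0,0.075,0.07,0.5,0]]'
```

```text
0.134 44.1
0.1362 42.7
0.1358 42.9
time: 7.15
position: [0.5111, -0.063, 0.1649]
tool_rot: [1.227, 2.884, 0.006]
ft_force: [0.1, -0.6, -1.4]
grip_width: 0.008
grip_force: 0.0
```

```bash
python3 -m crank '[[0,0.05,0.2,0,-0.028],[0,0.1,0.4,0,-0.056],[0,0.15,0.6,0,-0.084],[0,0.22,0.8,0,-0.112],[0,0.27,0.94,0,-0.1286]]'; python3 -m crank '[[0,0,0,0,0],[0,0,0,0,0]]'; python3 - <<'E'
from h import *
a=get_image('top')
save('c4.png',cv2.resize(a[125:235,195:355],None,fx=5,fy=5,interpolation=cv2.INTER_CUBIC))
print(get_state()['joint_positions'].round(2))
E
```

```text
time: 7.78
position: [0.5611, 0.1276, 0.1589]
tool_rot: [-2.268, -2.172, 0.003]
ft_force: [-0.2, -0.4, 0.9]
grip_width: 0.006
grip_force: 0.0
time: 8.02
position: [0.561, 0.1239, 0.1595]
tool_rot: [-2.267, -2.175, 0.004]
ft_force: [-0.2, -0.6, -0.4]
grip_width: 0.005
grip_force: 0.0
[-0.71  0.21  0.51  1.74 -0.11  1.22 -0.21]
```

View pics/c4.png

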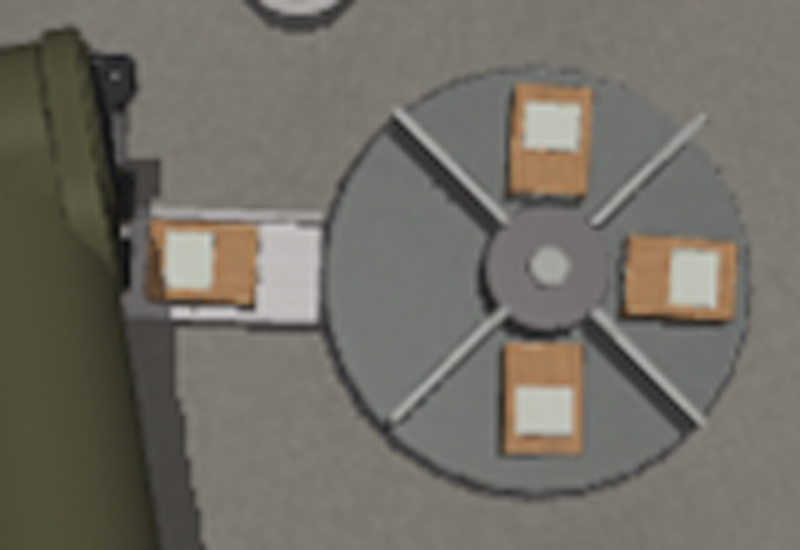

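The carousel is in clear view, with the empty bay facing the lane. Tips are at (396,110), (704,117), (702,424) and (392,418). I'll check the angle.

```bash
python3 -c "
from m import *
ang([(396,110),(704,117),(702,424),(392,418)],5)"; python3 -m crank '[[0,0.02,0,-0.2,0],[0,0.02,0,-0.4,0],[0,0.02,0,-0.53,0],[0,0.02,0,-0.53,0]]'
```

```text
0.1369 43.3
0.1371 43.0
0.1367 43.1
0.1366 43.4
time: 8.57
position: [0.5636, 0.1229, 0.0526]
tool_rot: [-2.268, -2.171, 0.007]
ft_force: [0.2, 0.1, 0.1]
grip_width: 0.004
grip_force: 0.0
```

```bash
python3 -m crank '[[0,-0.003,-0.08,0,0],[0,-0.006,-0.16,0,0],[0,-0.009,-0.24,0,0],[0,-0.012,-0.32,0,0],[0,-0.014,-0.39,0,0]]'; python3 -m crank '[[0,-0.003,-0.07,0,0],[0,-0.006,-0.14,0,0],[0,-0.009,-0.21,0,0],[0,-0.012,-0.28,0,0],[0,-0.014,-0.34,0,0]]'; python3 -m crank '[[0,-0.001,-0.03,0,0],[0,-0.002,-0.06,0,0],[0,-0.003,-0.08,0,0],[0,-0.004,-0.095,0,0],[0,-0.004,-0.095,0,0]]'
```

```text
time: 9.2
position: [0.563, 0.0458, 0.055]
tool_rot: [2.268, 2.174, 0.001]
ft_force: [0.9, 2.2, 2.0]
grip_width: 0.006
grip_force: 1.0
time: 9.82
position: [0.5597, -0.0225, 0.0543]
tool_rot: [-2.268, -2.174, 0.001]
ft_force: [-0.1, 1.3, -0.8]
grip_width: 0.005
grip_force: 0.3
time: 10.45
position: [0.5592, -0.0404, 0.0547]
tool_rot: [2.267, 2.174, -0.0]
ft_force: [-0.3, 0.4, 0.2]
grip_width: 0.006
grip_force: 0.0
```

```bash
python3 - <<'E'
from h import *
a=get_image('top');s=get_image('side')
x=cv2.resize(a[125:235,195:355],(480,330),interpolation=cv2.INTER_CUBIC);y=cv2.resize(s[150:280,220:350],(320,330),interpolation=cv2.INTER_CUBIC)
save('c5.png',np.hstack([x,y]))
E
```

```text
(no output)
```

View pics/c5.png

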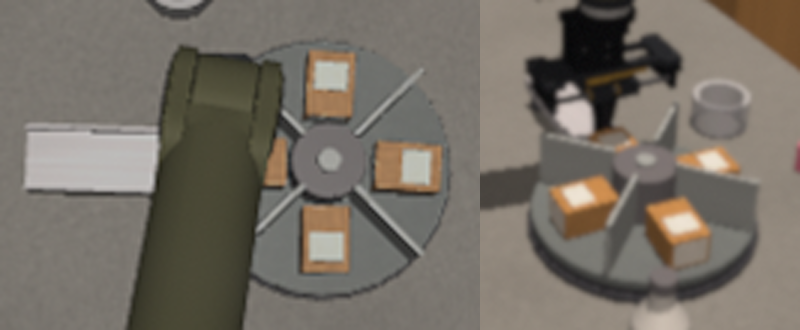

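The carton is in the bay, and its front edge at crop x≈286 is just short of the hub (≈292). I'll creep forward until the force rises.

```bash
for i in 1 2; do python3 -m crank '[[0,0,-0.008,0,0],[0,0,-0.015,0,0],[0,0,-0.015,0,0]]'; done
```

```text
time: 10.92
position: [0.5592, -0.0432, 0.0546]
tool_rot: [2.267, 2.174, 0.0]
ft_force: [-0.2, 0.9, 0.3]
grip_width: 0.006
grip_force: 0.3
time: 11.3
position: [0.5593, -0.0438, 0.0547]
tool_rot: [-2.265, -2.174, -0.003]
ft_force: [-0.7, 5.5, 1.6]
grip_width: 0.006
grip_force: 2.8
```

Force has risen to 5.5 N and the carton has stopped moving, so it's against the hub. I'll back off along the lane, lift and check.

```bash
python3 -m crank '[[0,0.003,0.08,0,0],[0,0.006,0.18,0,0],[0,0.01,0.28,0.1,0],[0,0.01,0.28,0.4,0],[0,0.01,0.28,0.6,0]]'; python3 -m crank '[[0,0,0.3,0,0],[0,0,0.6,0,0],[0,0,0.9,0,0],[0,0,0.9,0,0]]'; python3 - <<'E'
from h import *
a=get_image('top')
save('c6.png',cv2.resize(a[125:235,195:355],None,fx=5,fy=5,interpolation=cv2.INTER_CUBIC))
E
```

```text
time: 11.92
position: [0.5619, 0.01, 0.1769]
tool_rot: [2.265, 2.174, 0.001]
ft_force: [0.8, -0.5, -0.6]
grip_width: 0.008
grip_force: 0.0
time: 12.42
position: [0.5596, 0.1973, 0.1739]
tool_rot: [-2.255, -2.185, -0.001]
ft_force: [-0.6, 0.1, 0.1]
grip_width: 0.004
grip_force: 0.0
```

View pics/c6.png

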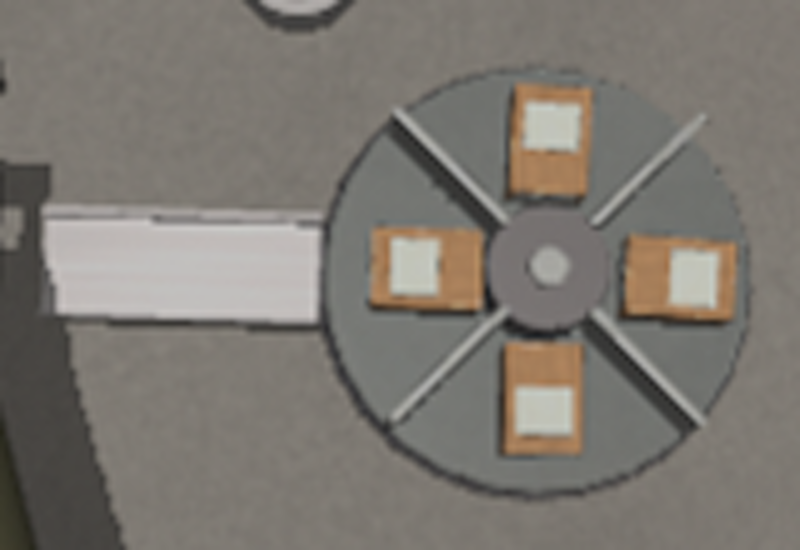

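The carton lies square in the bay at crop (371–482, 227–310), next to the hub. The arms haven't moved.

```bash
python3 -c "
from h import *
c=get_calibration('top')
for x in (371,426.5,482): print((onz(c,195+(x+.5)/5-.5,125+(268.5+.5)/5-.5,.07)[:2]-[.5537,-.1645]).round(4))
close_job()"
```

```text
[0.003  0.1098]
[0.0026 0.0745]
[0.0023 0.0391]
the job is handed in; nothing more can be done
```

The job is handed in after about 12.5 s: I turned the empty bay to within about 0.5° of the lane, then pushed the carton against the hub (centre measured 74.5 mm from the axis, 75 expected) and took the finger away; the stored cartons stayed in their bays and the bottle, tape ring and cup were left alone.

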